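# Flip the stop flag down and push the bottle box home against it

## Robot

A 6-joint arm with a two-finger parallel gripper is mounted at the origin on the work surface. World frame = base frame: x ahead of the robot, y to its left, z up, the work surface at z = 0. Lengths are in m, angles in rad, forces in N, time in s.
With the tool pointing down it reaches from about 0.3 to 0.875 m from the base axis. Payload 6.4 kg.
Tool frame: the origin (TCP) lies at the very end of the fingers, on their centre line; the grasp point (between the pads) lies 19 mm behind it; z points along the fingers, y is the line along which they close (so a half turn about z gives the same grasp; the last joint's range is limited). The gripper opens to 85 mm and grips with 20 to 120 N. Pads are 22 mm wide; open, the fingers measure 114 mm over their backs; the gripper's body (76 mm by 85 mm) begins 54 mm behind the grasp point. The pads swing forward as they close: fully open they stand 13 mm farther back than shut.
Start: joints at [1.037, 0.181, 1.607, -0, 1.354, -0.206], TCP at [0.185, 0.544, 0.231] pointing down, gripper open.
Joint ranges: [-2.99, 2.99], [-0.89, 2.07], [0.3, 2.58], [-1.14, 4.28], [0, 2.63], [-3.12, 3.12]. Speed limits (rad/s): [2.57, 2.57, 3.01, 3.14, 3.14, 3.14].

## Interface

Orientations are given as a unit quaternion [w, x, y, z].
In Python, from bench import ctrl, camera, calibration, order, outline_of gives the robot as it stands.
- The arm moves only by the tool move_arm, never from a script. Its argument "series" is a list that holds one entry, the list of rows, each a list of 5 numbers: the opening, from 0 (shut) to 1 (fully open), then the shift along the tool's x, y, z in mm, then the turn about the tool's z in rad. A call has exactly 10 rows; each row is the pose to reach, as a shift and turn from the pose commanded when the call began, along the tool's axes at that moment; what a row does not reach only later rows make up. A row lasts 1/12 s, in which the tool goes at most 41.7 mm and 7.16 degrees, less where a joint would pass 70% of its speed; a pose out of reach is approached as far as the arm can. A call with a gripper value outside its range is refused whole. The fingers move at their own pace and stop on an object; the grip force is fixed at half the most. Time passes only in rows, so rows that repeat a pose let the fingers close, or fill a call up. It gives the time, the measured TCP pose, the force, the opening and the grip force at its end, in the units of the state.
- ctrl.get_obs(): the state, without advancing time (a new reading comes with each control period).
- camera(name): name is "scene" or "top" or "wrist"; returns (picture, depth): 480x640x3 uint8, blue, green, red; 480x640 float32, m along the optical axis (not along the pixel's ray), 0 where there is no reading.
- calibration(name): a dict with "intrinsics" (3x3 intrinsics, pixels), "k1" (the pictures are not rectified: a ray, as slopes to the right and down, at radius r is drawn at 1 + k1 r^2 times it, then the intrinsics apply), "rvec" (rotation vector, rad) and "tvec" (3), from world to camera coordinates, as OpenCV has them. Camera axes: x right, y down, z forward; pixel columns grow to the right and rows downward; lengths in m; the calibration is good to about 2 mm. A picture is of the moment at which its call begins: read the wrist's pose just before it. calibration takes no time and is no camera call; for the wrist camera it gives the pose at the moment of the call.
- order.hand_in(): hands the job in; it is judged then, once.
Trained networks look in the newest picture that a camera, given by its name, has taken for a name from the list of things; names that differ only in an ending like _2 or _b are one class to them, and where a whole thing is asked for, a point or a joint stands for the part that bears it (a point fixed in the world has none). Each returns a list of dicts, best first, with "conf" (0 to 1); they miss things now and then, are a little off and sometimes report something else, mostly with a low value. They report only what shows in the picture. A call takes as long as a camera call. They do not tell look-alikes from the thing itself.
- outline_of(target, camera): "region" (480x640 bool, what is visible of it) and "bbox" ([centre column, centre row, width, height] in pixels, round what is visible of it).
The state is a dict: "time_s": time; "q": joint angles; "dq": joint speeds; "joint_efforts": joint torques, N m; "eef_pos": TCP position; "eef_rot": TCP orientation; "wrist_force": force on the tool from outside, world axes, zero at the start; "torque": the same for the moment, N m; "opening": opening from 0.0 (shut) to 1.0 (fully open); "grasp_force": force on a finger pad.
Only numpy, scipy, OpenCV 4.12 (cv2) and the standard library are available. Lean on these libraries where they do the work, as an engineer would, in place of code of your own. Each camera call takes 0.05 s, during which the arm holds its last target. There are 200 camera calls.

## Task

Swing the raised steel stop flag fully down across the guide track, then slide the blue box with the bottle in it along the track against the flag's rubber bumper and press it gently home: about 10 N, so that the sprung bumper gives about halfway for a second without bottoming out. Then leave the box standing against the bumper with the flag down and the bottle upright in the box, and do not disturb the other things on the shelf.

Things in the scene. Friction and masses are not known exactly. Their poses are not given: they have to be found in the camera images.
- track: Galvanised guide track fixed on the shelf: plate 300 x 130 x 6 mm, two side rails 6 mm thick, tops 31 mm above the shelf, lane between them 96 mm wide. Origin: centre of the plate's underside; x runs along the lane away from the robot to the flag, y left, z up. Flag hinge at x +120, y +64 mm, between dark cheeks 54 mm high; dark rest block, 41 mm high, at y -60.
- flag (a joint): Hinge angle of the stop flag, a flat steel arm 125 mm long, 26 wide (along the lane), 8 thick. 0: upright; negative: leaning outward (track +y); 1.571: fully down on its end stop, level across the lane (1.50 or more counts as down). Friction hinge, 0.15 N m, about 2 N near the tip; it stays where it is left. Push its outer (+y) side towards -y, then down.
- flag_hinge (a point): Point on the flag's hinge axis, 45 mm above the shelf, middle of the arm's width. Axes turn with the flag: z along the arm to its tip, x along the lane (the hinge axis), y out of the arm's outer face (the upper face when down; 4 mm from the axis).
- flag_push (a point): Point on the flag's outer face, 90 mm from the hinge, 4 mm to the +x side of its middle line: a good place to push, clear of the bumper.
- stop_line (a point): Point over the lane's middle (track x +120, y 0, z 45 mm), at the arm's middle line when down. There the arm carries, towards -x, a sprung rubber bumper, 16 mm in diameter, 64 mm from the hinge. Its adjusting screw is set differently each time: the bumper's face is 29 to 53 mm from this point and is not measured. It gives 5 N per mm and bottoms out after 3.2 mm (16 N).
- crate: Box to slide: open blue plastic box, 130 (along the lane) x 90 x 60 mm high, walls 4 mm, 0.4 kg +-30 %, 3 mm play each side, 35 to 108 mm short of the bumper. Origin: centre of its underside; x along its length. Sliding takes 1 to 4 N. 5 N or more on the bumper, held, is home; over 16 N is too hard (9 to 13 N on the tool is right). Push on its near (-x) wall.
- bottle_in: Empty green glass bottle, 60 mm in diameter, 150 mm high, 0.2 kg, standing in the blue box, 20 mm beyond the box's centre. Origin: centre of its underside.
- bottle_a: Bystander: green glass bottle, 68 mm in diameter, 200 mm high; origin at its underside.
- bottle_b: Bystander: amber glass bottle, 68 mm in diameter, 200 mm high; origin at its underside.
- can: Bystander: aluminium can, 66 mm in diameter, 115 mm high, standing right of the track; origin at its underside.
- mug: Bystander: white ceramic mug, 80 mm in diameter, 95 mm high; origin at its underside.
- stopper: Bystander: dark silicone bottle stopper, 36 mm in diameter, 34 mm high, standing left of the track; origin at its underside.
- small_box: Bystander: smaller empty blue box, 100 x 150 x 50 mm, left of the track; origin at its underside.
Things that resemble listed ones, but are neither listed nor needed, are in the scene too. What is shaped like the bottle_in but purple is not meant.

How it is judged:
On the way, in this order (a step that is already met when the one before it is completed fails the run):
1. the flag is fully down (1.50 rad or more) for 0.2 s, before the box touches it (value of joint flag above 1.5 rad and contact force between crate and flag below 0.5 N), for 0.2 s.
2. the box is pressed against the lowered flag with 5 N or more for 0.3 s (value of joint flag above 1.5 rad and contact force between crate and flag above 5 N), for 0.3 s.
At the end, for the whole second after the job is handed in: The flag is down (1.50 rad or more), the box stands flat in the lane and at rest, still touching the bumper (its origin between -6 and +36 mm along the lane from the track's origin), and the bottle stands upright (within 0.1 rad) on the box's floor (value of joint flag above 1.5 rad and contact force between crate and flag above 0.1 N and x of crate in the frame of track between -0.006 and 0.036 m and z of crate in the frame of track below 0.009 m and angle between crate's own z axis and vertical below 0.05 rad and angle between bottle_in's own z axis and vertical below 0.1 rad and z of bottle_in in the frame of crate below 0.01 m and horizontal distance between bottle_in and crate below 0.06 m and linear speed of crate below 0.01 m/s and linear speed of bottle_in below 0.02 m/s).
It fails at once if the box is pressed against the flag with more than 16 N (contact force between crate and flag above 16 N).
It fails at once if the bottle in the box tips by more than 0.35 rad (angle between bottle_in's own z axis and vertical above 0.35 rad).
It fails at once if a bystander is moved by more than 30 mm (distance of any of bottle_a, bottle_b, can, mug, stopper, small_box from where it was at the start of the episode above 0.03 m).
It also fails if it takes over 67 s, if anything falls off the work surface, if the arm or the gripper's body presses on something with over 40 N, if the wrist force passes 120 N, or if a joint passes its speed limit or range.

## Working session

There is one attempt and no reset: what is moved stays moved. The work goes in short steps, Python scripts to look and compute and a tool call to move; the robot and the scene stay as the last step left them, time stands still between calls to the robot, and variables do not carry over. Pictures are saved under pics/ and viewed, at most 10 in all, crops included, and the job is handed in when it is done.

Besides the shell and the picture viewer there is one more tool, called after "Request:" as name(argument=value, ...) on one line, values as JSON. move_arm: Moves the arm, as the interface text tells. Its arguments: {"type":"object","properties":{"series":{"type":"array","items":{"type":"array","items":{"type":"array","items":{"type":"number"}}}}},"required":["series"]}

```bash
mkdir -p pics; ls; cat > h.py <<'E'
import numpy as np, cv2
from bench import ctrl, camera, calibration, order, outline_of
def cal(n):
    c=calibration(n); R=cv2.Rodrigues(np.array(c["rvec"],float))[0]; return np.array(c["intrinsics"],float),float(c["k1"]),R,np.array(c["tvec"],float).ravel()
def rays(n,uv,c=None):
    K,k1,R,t=c or cal(n); uv=np.asarray(uv,float).reshape(-1,1,2)
    s=cv2.undistortPoints(uv,K,np.array([k1,0,0,0,0.])).reshape(-1,2)
    return s,R,t
def unproj(n,uv,d,c=None):
    s,R,t=rays(n,uv,c); d=np.asarray(d,float).reshape(-1,1)
    return (np.c_[s,np.ones(len(s))]*d-t)@R
def onplane(n,uv,z,c=None):
    s,R,t=rays(n,uv,c); D=np.c_[s,np.ones(len(s))]@R; C=-R.T@t
    return C+D*((z-C[2])/D[:,2])[:,None]
def proj(n,P,c=None):
    K,k1,R,t=c or cal(n)
    return cv2.projectPoints(np.asarray(P,float).reshape(-1,1,3),cv2.Rodrigues(R)[0],t,K,np.array([k1,0,0,0,0.]))[0].reshape(-1,2)
def cloud(n,reg,dep,c=None):
    v,u=np.nonzero(reg&(dep>0)); return unproj(n,np.c_[u,v],dep[v,u],c)
E
python3 - <<'E'
from h import *
o=ctrl.get_obs(); print({k:np.round(v,3) for k,v in o.items()})
for n in("scene","top"):
    im,d=camera(n); cv2.imwrite(f"pics/{n}0.png",im); np.save(f"{n}_d.npy",d); cv2.imwrite(f"{n}_im.png",im)
    for t in("track","flag","crate","bottle_in","bottle_a","can","mug","stopper","small_box"):
        for r in outline_of(t,n)[:3]:
            P=cloud(n,r["region"],d)
            print(n,t,round(r["conf"],2),np.round(r["bbox"]),len(P),*(np.round(np.percentile(P,[3,50,97],axis=0),3).tolist() if len(P) else []))
E
```

```text
pics
{'time_s': np.float64(0.0), 'q': array([ 1.037,  0.182,  1.608, -0.   ,  1.354, -0.206]), 'dq': array([ 0.   , -0.   ,  0.001,  0.001, -0.001, -0.   ]), 'joint_efforts': array([ 3.0000e-03, -4.4486e+01, -3.5134e+01, -0.0000e+00,  9.0000e-03,
        0.0000e+00]), 'eef_pos': array([0.185, 0.544, 0.23 ]), 'eef_rot': array([-0.   ,  0.163,  0.987, -0.001]), 'wrist_force': array([-0.027, -0.5  , -1.071]), 'torque': array([-0.046, -0.001,  0.015]), 'grasp_force': np.float64(0.0), 'opening': np.float64(1.001)}
scene track 0.61 [312. 258. 144.  66.] 4298 [0.401, -0.134, 0.002] [0.599, -0.016, 0.015] [0.667, 0.027, 0.151]
scene flag 0.61 [284. 249.  32.  45.] 723 [0.604, -0.016, 0.047] [0.647, -0.003, 0.111] [0.66, 0.007, 0.168]
scene crate 0.65 [337. 224.  67.  53.] 1737 [0.383, -0.091, 0.01] [0.459, -0.026, 0.046] [0.521, 0.015, 0.066]
scene crate 0.6 [284. 248.  33.  46.] 773 [0.601, -0.022, 0.043] [0.646, -0.003, 0.11] [0.66, 0.007, 0.168]
scene crate 0.58 [174. 166.  34.  79.] 1818 [0.63, -0.419, 0.008] [0.662, -0.395, 0.098] [0.687, -0.383, 0.199]
scene bottle_in 0.93 [336. 285.  
[... 2125 characters left out ...]
15] [0.513, 0.154, 0.101] [0.539, 0.185, 0.151]
top bottle_a 0.95 [500. 197.  43.  38.] 971 [0.62, -0.43, 0.016] [0.645, -0.402, 0.128] [0.679, -0.383, 0.201]
top bottle_a 0.64 [502. 276.  50.  26.] 1017 [0.414, -0.442, 0.003] [0.444, -0.408, 0.126] [0.474, -0.389, 0.201]
top can 0.83 [404. 259.  28.  24.] 592 [0.461, -0.202, 0.043] [0.488, -0.17, 0.113] [0.516, -0.145, 0.118]
top mug 0.88 [172. 203.  40.  37.] 1138 [0.593, 0.392, 0.0] [0.633, 0.443, 0.041] [0.669, 0.474, 0.096]
top stopper 0.61 [312. 255.   7.  13.] 132 [0.483, 0.058, 0.028] [0.496, 0.071, 0.033] [0.51, 0.087, 0.038]
top small_box 0.94 [187. 291.  64.  43.] 2372 [0.352, 0.318, -0.002] [0.4, 0.4, 0.005] [0.448, 0.468, 0.051]
```

```bash
python3 - <<'E'
import cv2
a=cv2.imread("scene_im.png"); cv2.imwrite("pics/s1.png",cv2.resize(a[130:370,220:500],None,fx=2.5,fy=2.5,interpolation=2))
b=cv2.imread("top_im.png"); cv2.imwrite("pics/t1.png",cv2.resize(b[150:350,240:460],None,fx=3,fy=3,interpolation=2))
E
```

```text
(no output)
```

View pics/s1.png

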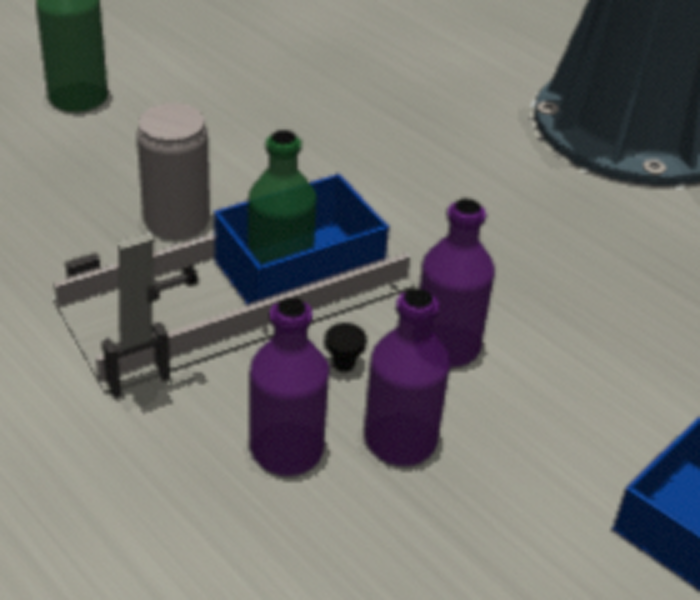

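View pics/t1.png

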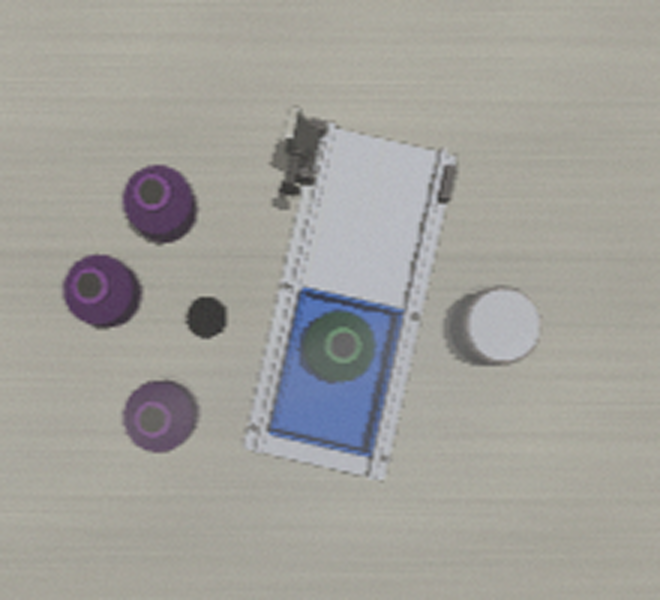

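The green bottle (scene 334,207), in the blue box on the track (337,224), is bottle_in. The purple ones (scene 336,285; 382,281; 405,265) are look-alikes, and the blue box at (521,346) is small_box. The flag stands roughly upright at scene (284,249), with its bumper facing -x. Next I'll fit the track pose.

```bash
python3 - <<'E'
from h import *
from scipy.optimize import least_squares
full=np.ones((480,640),bool)
A={}
for n in("top","scene"):
    P=cloud(n,full,np.load(n+"_d.npy"))
    A[n]=P[(P[:,0]>.33)&(P[:,0]<.72)&(P[:,1]>-.15)&(P[:,1]<.05)]
c=onplane("top",[[322.3,300],[367.7,309.3],[392.3,200.7]],.006); print("corners",c.round(4),np.linalg.norm(np.diff(c,axis=0),axis=1))
def loc(P,p):
    cs,s=np.cos(p[2]),np.sin(p[2]); d=P[:,:2]-p[:2]; return np.c_[d@[cs,s],d@[-s,cs]]
c0=(c[0]+c[2])/2; yaw0=np.arctan2(*(c[2]-c[1])[[1,0]])
for src in("top","scene"):
    P=A[src]; R=P[(P[:,2]>.026)&(P[:,2]<.036)]
    p0=np.array([c0[0],c0[1],yaw0])
    R=R[(abs(abs(loc(R,p0)[:,1])-51)<1e9)]; L=loc(R,p0); R=R[(abs(abs(L[:,1])-.051)<.012)&(abs(L[:,0])<.16)]
    f=lambda q:abs(loc(R,[p0[0]-np.sin(yaw0)*q[0],p0[1]+np.cos(yaw0)*q[0],q[1]])[:,1])-.051
    r=least_squares(f,[0,yaw0],loss="soft_l1",f_scale=.002).x
    p=np.array([p0[0]-np.sin(yaw0)*r[0],p0[1]+np.cos(yaw0)*r[0],r[1]])
    L=loc(R,p); print(src,p.round(4),len(R),"rail x",np.percentile(L[:,0],[0,1,99,100]).round(4))
    L=loc(P,p); 
    W=(P[:,2]>.055)&(P[:,2]<.072)&(L[:,0]<.06)&(abs(L[:,1])<.06); print(" crate rim x",np.percentile(L[W,0],[0,2,98,100]).round(4),"y",np.percentile(L[W,1],[2,98]).round(4))
    W=(P[:,2]>.08)&(L[:,0]>.07)&(L[:,0]<.16)&(abs(L[:,1]-.064)<.08)
    Q=np.c_[L[W],P[W,2]]
    print(" flag",len(Q)); 
    for a,b in((.08,.1),(.1,.12),(.12,.14),(.14,.16),(.16,.18)):
        m=(Q[:,2]>a)&(Q[:,2]<b)
        if m.sum()>3: print(a,m.sum(),np.percentile(Q[m],[5,50,95],axis=0).round(3).tolist())
    W=(P[:,2]>.03)&(P[:,2]<.044)&(L[:,0]>.09)&(L[:,1]<-.045); print(" rest",L[W].mean(0),W.sum())
    W=(P[:,2]>.1)&(abs(L[:,0])<.06+.05)&(L[:,0]<.06)&(abs(L[:,1])<.05); print(" bottle",np.percentile(L[W],[2,50,98],axis=0).round(3).tolist())
E
```

```text
corners [[ 0.377   0.0355  0.006 ]
 [ 0.3533 -0.086   0.006 ]
 [ 0.646  -0.1513  0.006 ]] [0.12378025 0.29987582]
top [ 0.512  -0.0555 -0.2159] 489 rail x [-0.1492 -0.1462  0.1467  0.1493]
 crate rim x [-0.1299 -0.1295 -0.0005  0.0002] y [-0.0443  0.0451]
 flag 176
0.08 12 [[0.116, 0.066, 0.082], [0.125, 0.068, 0.091], [0.131, 0.069, 0.098]]
0.1 84 [[0.071, 0.067, 0.104], [0.095, 0.073, 0.112], [0.122, 0.081, 0.118]]
0.12 20 [[0.107, 0.072, 0.121], [0.117, 0.075, 0.131], [0.13, 0.078, 0.139]]
0.14 19 [[0.107, 0.076, 0.141], [0.115, 0.078, 0.151], [0.129, 0.083, 0.158]]
0.16 41 [[0.108, 0.079, 0.162], [0.12, 0.083, 0.167], [0.131, 0.087, 0.171]]
 rest [ 0.12021967 -0.05682871] 70
 bottle [[-0.069, -0.021], [-0.044, 0.005], [-0.018, 0.029]]
scene [ 0.5123 -0.0544 -0.2082] 716 rail x [-0.1483 -0.1423  0.1501  0.1516]
 crate rim x [-0.1286 -0.1269  0.0018  0.0028] y [-0.0427  0.0476]
 flag 575
0.08 91 [[0.11, 0.069, 0.081], [0.124, 0.074, 0.09], [0.135, 0.076, 0.099]]
0.1 201 [[0.075, 0.071, 0.102], [0.109, 0.077, 0.111], [0.135, 0.083, 0.118]]
0.12 100 [[0.111, 0.076, 0.121], [0.124, 0.08, 0.129], [0.135, 0.083, 0.139]]
0.14 103 [[0.111, 0.081, 0.14], [0.123, 0.084, 0.15], [0.135, 0.086, 0.159]]
0.16 80 [[0.112, 0.08, 0.161], [0.124, 0.085, 0.167], [0.134, 0.088, 0.17]]
 rest [ 0.12132033 -0.05631413] 129
 bottle [[-0.062, -0.006], [-0.036, 0.015], [-0.016, 0.032]]
```

```bash
cat > g.py <<'E'
import sys
from h import *
from scipy.spatial.transform import Rotation as Ro
T=np.array([.512,-.055,-.2125])
def st():
    o=ctrl.get_obs(); w,x,y,z=o["eef_rot"]; return o,Ro.from_quat([x,y,z,w])
def to(P):  # track coords (m) -> tool shift mm
    o,R=st(); Q=Ro.from_euler("z",T[2]).apply(np.array(P))+[T[0],T[1],0]
    return (R.inv().apply(Q-o["eef_pos"])*1e3).round(1)
if __name__=="__main__":
    o,R=st(); M=R.as_matrix(); zi=Ro.from_euler("z",-T[2])
    print("t",o["time_s"],"track pos",zi.apply(o["eef_pos"]-[T[0],T[1],0]).round(4),"F track",zi.apply(o["wrist_force"]).round(2))
    d=T[2]+np.pi-np.arctan2(M[1,0],M[0,0]); print("turn needed",round(-((d+np.pi)%(2*np.pi)-np.pi),4))
    for a in sys.argv[1:]: print(a,to([float(v) for v in a.split(",")]))
E
python3 g.py .124,.125,.23 .124,.125,.115
```

```text
t 1.0 track pos [-0.446   0.517   0.2313] F track [0.   0.24 0.07]
turn needed -0.1153
.124,.125,.23 [-611.3 -323.8    1.3]
.124,.125,.115 [-611.3 -323.8  116.3]
```

Request:
move_arm(series=[[[0, -30, -16, 0, 0], [0, -62, -33, 0, -0.02], [0, -95, -50, 0, -0.04], [0, -128, -67, 0, -0.06], [0, -160, -85, 0, -0.08], [0, -193, -102, 0, -0.1], [0, -226, -120, 0, -0.115], [0, -259, -137, 0, -0.115], [0, -292, -155, 0, -0.115], [0, -325, -172, 0, -0.115]]])

```text
time_s: 1.83
eef_pos: [0.4384, 0.2754, 0.2316]
eef_rot: [0.0, 0.106, 0.994, 0.0]
wrist_force: [-0.0, 0.9, -0.2]
opening: -0.002
grasp_force: 0.0
```

```bash
python3 g.py .124,.125,.23
```

```text
t 1.8333 track pos [-0.1416  0.3074  0.2316] F track [-0.2   0.93 -0.17]
turn needed -0.0003
.124,.125,.23 [-265.6 -182.3    1.6]
```

Request:
move_arm(series=[[[0, -32, -22, 0, 0], [0, -64, -44, 0, 0], [0, -96, -66, 0, 0], [0, -128, -88, 0, 0], [0, -160, -110, 0, 0], [0, -192, -132, 0, 0], [0, -222, -153, 0, 0], [0, -252, -174, 0, 0], [0, -266, -182, 0, 0], [0, -266, -182, 0, 0]]])

```text
time_s: 2.67
eef_pos: [0.6611, 0.0392, 0.2307]
eef_rot: [0.0, 0.108, 0.994, -0.0]
wrist_force: [-0.8, 0.6, -0.2]
opening: -0.002
grasp_force: 0.0
```

```bash
python3 - <<'E'
from h import *
im,d=camera("wrist"); cv2.imwrite("pics/w1.png",im); c=cal("wrist"); np.save("w1d.npy",d)
from g import T
from scipy.spatial.transform import Rotation as Ro
P=cloud("wrist",np.ones((480,640),bool),d,c); L=Ro.from_euler("z",-T[2]).apply(P-[T[0],T[1],0])
W=(L[:,2]>.06)&(L[:,2]<.175)&(L[:,0]>.06)&(L[:,0]<.14)&(L[:,1]>.04)&(L[:,1]<.1)
print(W.sum())
for a in np.arange(.06,.175,.02):
    m=W&(L[:,2]>a)&(L[:,2]<a+.02)
    if m.sum()>5: print(a.round(2),m.sum(),np.percentile(L[m],[3,50,97],axis=0).round(3).tolist())
m=(L[:,2]>.028)&(L[:,2]<.034)&(abs(abs(L[:,1])-.051)<.01)&(abs(L[:,0])<.15)
for s in(1,-1):
    k=m&(s*L[:,1]>0); print(s,k.sum(),np.polyfit(L[k,0],L[k,1],1) if k.sum()>20 else 0)
m=(L[:,2]>.037)&(L[:,2]<.045)&(L[:,1]<-.05)&(L[:,1]>-.08); print("rest",m.sum(),np.percentile(L[m],[3,50,97],axis=0).round(3).tolist() if m.sum() else 0)
E
python3 g.py .124,.125,.115
```

```text
2366
0.08 6 [[0.104, 0.076, 0.085], [0.121, 0.078, 0.095], [0.122, 0.079, 0.099]]
0.1 1288 [[0.07, 0.069, 0.106], [0.092, 0.077, 0.113], [0.11, 0.085, 0.118]]
0.12 130 [[0.106, 0.075, 0.121], [0.107, 0.08, 0.13], [0.127, 0.085, 0.139]]
0.14 159 [[0.106, 0.079, 0.141], [0.107, 0.083, 0.15], [0.123, 0.088, 0.159]]
0.16 780 [[0.107, 0.082, 0.162], [0.118, 0.086, 0.168], [0.132, 0.09, 0.17]]
1 1595 [-0.0011031   0.05294033]
-1 1638 [-0.01164634 -0.04787386]
rest 465 [[0.105, -0.063, 0.038], [0.119, -0.057, 0.041], [0.133, -0.053, 0.042]]
t 2.7167 track pos [0.1241 0.1251 0.2306] F track [-0.75  0.28 -0.78]
turn needed -0.003
.124,.125,.115 [ 0.000e+00 -1.000e-01  1.156e+02]
```

View pics/w1.png

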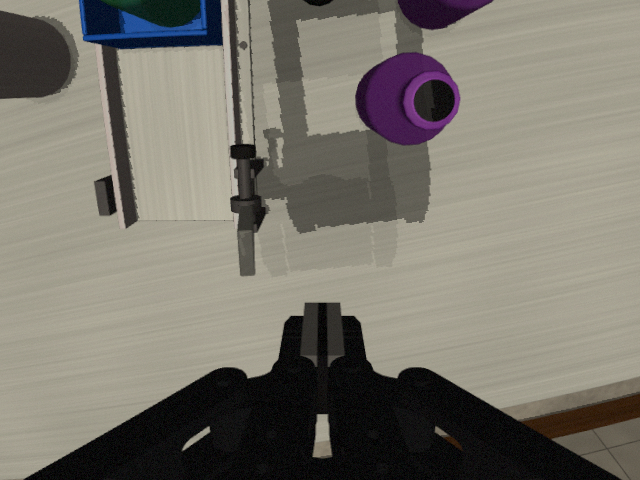

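The wrist picture shows the flag from above at (246,250) and its bumper face at (243,150), track x ≈ 0.070. The closed fingers are at (322,330). True lane centre is about +2 mm in my track y. Now I'll push the flag along its arc.

Request:
move_arm(series=[[[0, 0, 0, 30, 0], [0, 0, 0, 62, 0], [0, 0, 0, 86, 0], [0, 0, -10, 86, 0], [0, 0, -19, 86, 0], [0, 0, -28, 86, 0], [0, 0, -36, 86, 0], [0, 0, -43, 86, 0], [0, 0, -58, 87, 0], [0, 0, -73, 89, 0]]])

```text
time_s: 3.55
eef_pos: [0.6444, -0.0298, 0.144]
eef_rot: [0.002, 0.106, 0.994, -0.0]
wrist_force: [0.9, 1.5, 0.1]
opening: 0.0
grasp_force: 0.7
```

```bash
python3 g.py
```

```text
t 3.55 track pos [0.1241 0.0525 0.144 ] F track [0.54 1.63 0.07]
turn needed 0.0004
```

Request:
move_arm(series=[[[0, 0, -14, 5, 0], [0, 0, -27, 12, 0], [0, 0, -39, 21, 0], [0, 0, -50, 31, 0], [0, 0, -59, 43, 0], [0, 0, -66, 57, 0], [0, 0, -71, 71, 0], [0, 0, -73, 80, 0], [0, 0, -74, 88, 0], [0, 0, -74, 93, 0]]])

```text
time_s: 4.38
eef_pos: [0.6272, -0.1006, 0.0485]
eef_rot: [-0.001, 0.106, 0.994, 0.0]
wrist_force: [-19.1, 2.8, 41.9]
opening: 0.0
grasp_force: 20.9
```

```bash
python3 g.py
```

```text
t 4.3833 track pos [ 0.1222 -0.0203  0.0485] F track [-19.22  -1.28  41.88]
turn needed 0.0001
```

Request:
move_arm(series=[[[0, 0, 0, -2, 0], [0, 0, 0, -5, 0], [0, 0, 0, -10, 0], [0, 0, 0, -30, 0], [0, 0, 0, -60, 0], [0, 0, 0, -95, 0], [0, 0, 0, -130, 0], [0, 0, 0, -150, 0], [0, 0, 0, -150, 0], [0, 0, 0, -150, 0]]])

```text
time_s: 5.22
eef_pos: [0.6291, -0.1008, 0.2015]
eef_rot: [0.002, 0.106, 0.994, -0.0]
wrist_force: [-0.7, 0.4, -0.4]
opening: 0.003
grasp_force: 0.0
```

```bash
python3 - <<'E'
from h import *
from g import T
from scipy.spatial.transform import Rotation as Ro
def L_(n):
    im,d=camera(n); c=cal(n); P=cloud(n,np.ones((480,640),bool),d,c); return im,Ro.from_euler("z",-T[2]).apply(P-[T[0],T[1],0])
im,L=L_("scene"); cv2.imwrite("pics/s2.png",cv2.resize(im[150:330,220:420],None,fx=3,fy=3,interpolation=2))
for n in("scene","wrist"):
    if n=="wrist": im,L=L_(n)
    for a in np.arange(-.07,.08,.02):
        m=(L[:,0]>.11)&(L[:,0]<.13)&(L[:,1]>a)&(L[:,1]<a+.02)&(L[:,2]<.12)&(L[:,2]>.03)
        if m.sum()>5: print(n,a.round(2),m.sum(),np.median(L[m,2]).round(4))
    m=(abs(L[:,1])<.012)&(L[:,2]>.035)&(L[:,2]<.06)&(L[:,0]>.04)&(L[:,0]<.105); print("bumper",m.sum(),np.percentile(L[m],[1,50,99],axis=0).round(4).tolist() if m.sum() else 0)
    m=(L[:,2]>.055)&(L[:,2]<.07)&(L[:,0]<.04)&(abs(L[:,1])<.055)&(L[:,0]>-.16); print("crate",np.percentile(L[m],[1,99],axis=0).round(4).tolist() if m.sum() else 0)
E
python3 g.py -.19,.002,.2 -.165,.002,.02
```

```text
scene -0.07 30 0.0489
scene -0.05 50 0.049
scene -0.03 58 0.0494
scene -0.01 67 0.0494
scene 0.01 65 0.0489
scene 0.03 62 0.0488
scene 0.05 83 0.0494
scene 0.07 9 0.0477
bumper 70 [[0.0724, -0.0031, 0.0411], [0.0837, 0.003, 0.0479], [0.1033, 0.0092, 0.0544]]
crate [[-0.1271, -0.0421, 0.0552], [0.0021, 0.0481, 0.0695]]
wrist -0.07 488 0.0478
wrist -0.05 739 0.0481
wrist -0.03 720 0.0481
wrist -0.01 701 0.0482
wrist 0.01 725 0.0481
wrist 0.03 718 0.0481
wrist 0.05 678 0.0486
bumper 814 [[0.0702, -0.0085, 0.0391], [0.0853, -0.0004, 0.0479], [0.1049, 0.008, 0.0536]]
crate [[-0.018, -0.0432, 0.0552], [0.0006, 0.0455, 0.0682]]
t 5.3167 track pos [ 0.1222 -0.02    0.1981] F track [ 0.25  0.59 -0.43]
turn needed 0.0
-.19,.002,.2 [312.2  22.   -1.3]
-.165,.002,.02 [286.9  21.9 178.6]
```

View pics/s2.png

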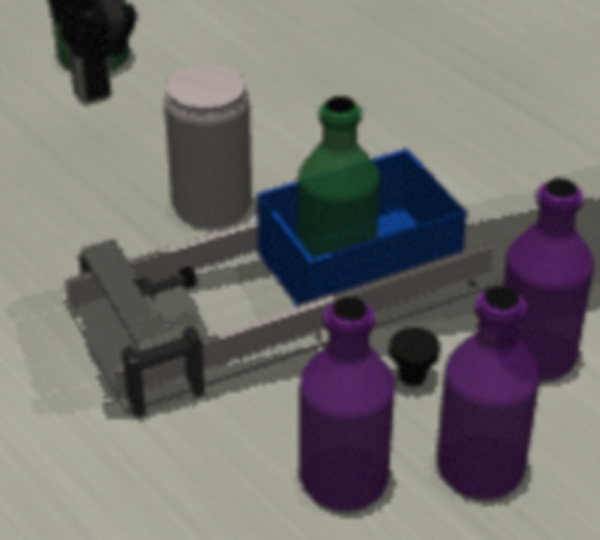

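The scene picture shows the flag level across the lane, with its arm at about (130,290) and the bumper at (185,277). The box and bottle are undisturbed. I'll move behind the box.

Request:
move_arm(series=[[[0, 25, 2, 0, 0], [0, 60, 5, 0, 0], [0, 95, 8, 0, 0], [0, 130, 11, 0, 0], [0, 165, 14, 0, 0], [0, 200, 17, 0, 0], [0, 235, 20, 0, 0], [0, 270, 22, 0, 0], [0, 297, 22, 0, 0], [0, 297, 22, 0, 0]]])

```text
time_s: 6.15
eef_pos: [0.3373, -0.0145, 0.1968]
eef_rot: [-0.003, 0.106, 0.994, 0.001]
wrist_force: [-0.2, -1.5, 0.2]
opening: -0.0
grasp_force: 0.0
```

Request:
move_arm(series=[[[0, 0, 0, 20, 0], [0, 0, 0, 50, 0], [0, 0, 0, 85, 0], [0, 0, 0, 115, 0], [0, 0, 0, 140, 0], [0, 0, 0, 160, 0], [0, 0, 0, 172, 0], [0, 0, 0, 176, 0], [0, 0, 0, 176, 0], [0, 0, 0, 176, 0]]])

```text
time_s: 6.98
eef_pos: [0.3421, -0.0165, 0.0232]
eef_rot: [-0.001, 0.106, 0.994, 0.0]
wrist_force: [0.2, 0.4, 0.3]
opening: 0.001
grasp_force: 0.0
```

```bash
python3 g.py
```

```text
t 6.9833 track pos [-0.1742  0.0018  0.0232] F track [0.1  0.39 0.28]
turn needed -0.0003
```

Request:
move_arm(series=[[[0, -5, 0, 0, 0], [0, -10, 0, 0, 0], [0, -15, 0, 0, 0], [0, -19, 0, 0, 0], [0, -23, 0, 0, 0], [0, -27, 0, 0, 0], [0, -30, 0, 0, 0], [0, -33, 0, 0, 0], [0, -36, 0, 0, 0], [0, -39, 0, 0, 0]]])

```text
time_s: 7.82
eef_pos: [0.3799, -0.0246, 0.023]
eef_rot: [-0.001, 0.106, 0.994, 0.0]
wrist_force: [-1.9, 0.9, 0.7]
opening: 0.005
grasp_force: 0.0
```

```bash
python3 g.py
```

```text
t 7.8167 track pos [-0.1355  0.0019  0.023 ] F track [-2.03  0.49  0.72]
turn needed -0.0003
```

Request:
move_arm(series=[[[0, -3, 0, 0, 0], [0, -6, 0, 0, 0], [0, -9, 0, 0, 0], [0, -12, 0, 0, 0], [0, -15, 0, 0, 0], [0, -18, 0, 0, 0], [0, -21, 0, 0, 0], [0, -24, 0, 0, 0], [0, -27, 0, 0, 0], [0, -30, 0, 0, 0]]])

```text
time_s: 8.65
eef_pos: [0.41, -0.0312, 0.0233]
eef_rot: [0.0, 0.106, 0.994, 0.0]
wrist_force: [-1.5, 0.3, -1.1]
opening: 0.0
grasp_force: 0.0
```

```bash
python3 - <<'E'
from h import *
from g import T
from scipy.spatial.transform import Rotation as Ro
im,d=camera("scene"); P=cloud("scene",np.ones((480,640),bool),d); L=Ro.from_euler("z",-T[2]).apply(P-[T[0],T[1],0])
m=(L[:,2]>.055)&(L[:,2]<.07)&(L[:,0]<.07)&(abs(L[:,1])<.055)&(L[:,0]>-.12); print("crate",np.percentile(L[m],[1,98,99],axis=0).round(4).tolist())
E
python3 g.py
```

```text
crate [[-0.0956, -0.0425, 0.0552], [0.0401, 0.0477, 0.0693], [0.0403, 0.0481, 0.0697]]
t 8.7 track pos [-0.1039  0.0016  0.0235] F track [-1.   -0.15  0.28]
turn needed -0.0004
```

Request:
move_arm(series=[[[0, -3, 0, 0, 0], [0, -6, 0, 0, 0], [0, -9, 0, 0, 0], [0, -12, 0, 0, 0], [0, -15, 0, 0, 0], [0, -17, 0, 0, 0], [0, -19, 0, 0, 0], [0, -21, 0, 0, 0], [0, -22, 0, 0, 0], [0, -23, 0, 0, 0]]])

```text
time_s: 9.53
eef_pos: [0.4323, -0.036, 0.0233]
eef_rot: [-0.0, 0.106, 0.994, 0.0]
wrist_force: [-2.2, 0.3, -0.2]
opening: -0.0
grasp_force: 0.0
```

Request:
move_arm(series=[[[0, -0.5, 0, 0, 0], [0, -1, 0, 0, 0], [0, -1.5, 0, 0, 0], [0, -2, 0, 0, 0], [0, -2.5, 0, 0, 0], [0, -3, 0, 0, 0], [0, -3.5, 0, 0, 0], [0, -4, 0, 0, 0], [0, -4, 0, 0, 0], [0, -4, 0, 0, 0]]])

```text
time_s: 10.37
eef_pos: [0.4363, -0.0369, 0.0233]
eef_rot: [0.0, 0.106, 0.994, -0.0]
wrist_force: [-1.9, 1.2, -1.1]
opening: 0.001
grasp_force: 0.0
```

Request:
move_arm(series=[[[0, -0.3, 0, 0, 0], [0, -0.6, 0, 0, 0], [0, -0.9, 0, 0, 0], [0, -1.2, 0, 0, 0], [0, -1.5, 0, 0, 0], [0, -1.8, 0, 0, 0], [0, -2, 0, 0, 0], [0, -2, 0, 0, 0], [0, -2, 0, 0, 0], [0, -2, 0, 0, 0]]])

```text
time_s: 11.2
eef_pos: [0.4382, -0.0373, 0.0233]
eef_rot: [0.0, 0.106, 0.994, -0.0]
wrist_force: [-1.7, -0.1, 0.1]
opening: 0.001
grasp_force: 0.0
```

Request:
move_arm(series=[[[0, -0.3, 0, 0, 0], [0, -0.6, 0, 0, 0], [0, -0.9, 0, 0, 0], [0, -1.2, 0, 0, 0], [0, -1.5, 0, 0, 0], [0, -1.5, 0, 0, 0], [0, -1.5, 0, 0, 0], [0, -1.5, 0, 0, 0], [0, -1.5, 0, 0, 0], [0, -1.5, 0, 0, 0]]])

```text
time_s: 12.03
eef_pos: [0.4397, -0.0376, 0.0233]
eef_rot: [0.0, 0.106, 0.994, -0.0]
wrist_force: [-2.3, -0.2, -0.7]
opening: 0.0
grasp_force: 0.0
```

Request:
move_arm(series=[[[0, -0.3, 0, 0, 0], [0, -0.6, 0, 0, 0], [0, -0.9, 0, 0, 0], [0, -1.2, 0, 0, 0], [0, -1.5, 0, 0, 0], [0, -1.5, 0, 0, 0], [0, -1.5, 0, 0, 0], [0, -1.5, 0, 0, 0], [0, -1.5, 0, 0, 0], [0, -1.5, 0, 0, 0]]])

```text
time_s: 12.87
eef_pos: [0.4411, -0.038, 0.0233]
eef_rot: [0.0, 0.106, 0.994, -0.0]
wrist_force: [-1.8, 0.5, 0.1]
opening: -0.004
grasp_force: 0.0
```

Request:
move_arm(series=[[[0, -0.3, 0, 0, 0], [0, -0.6, 0, 0, 0], [0, -0.9, 0, 0, 0], [0, -1.2, 0, 0, 0], [0, -1.5, 0, 0, 0], [0, -1.5, 0, 0, 0], [0, -1.5, 0, 0, 0], [0, -1.5, 0, 0, 0], [0, -1.5, 0, 0, 0], [0, -1.5, 0, 0, 0]]])

```text
time_s: 13.7
eef_pos: [0.442, -0.038, 0.0231]
eef_rot: [-0.001, 0.106, 0.994, 0.0]
wrist_force: [-4.6, 0.5, 1.6]
opening: 0.005
grasp_force: 0.0
```

Request:
move_arm(series=[[[0, -0.2, 0, 0, 0], [0, -0.4, 0, 0, 0], [0, -0.6, 0, 0, 0], [0, -0.8, 0, 0, 0], [0, -0.8, 0, 0, 0], [0, -0.8, 0, 0, 0], [0, -0.8, 0, 0, 0], [0, -0.8, 0, 0, 0], [0, -0.8, 0, 0, 0], [0, -0.8, 0, 0, 0]]])

```text
time_s: 14.53
eef_pos: [0.4422, -0.038, 0.0229]
eef_rot: [-0.001, 0.106, 0.994, 0.0]
wrist_force: [-5.6, 1.2, 2.0]
opening: 0.002
grasp_force: 0.0
```

Request:
move_arm(series=[[[0, -0.3, 0, 0, 0], [0, -0.6, 0, 0, 0], [0, -0.9, 0, 0, 0], [0, -1.2, 0, 0, 0], [0, -1.5, 0, 0, 0], [0, -1.5, 0, 0, 0], [0, -1.5, 0, 0, 0], [0, -1.5, 0, 0, 0], [0, -1.5, 0, 0, 0], [0, -1.5, 0, 0, 0]]])

```text
time_s: 15.37
eef_pos: [0.4426, -0.038, 0.0226]
eef_rot: [-0.002, 0.106, 0.994, 0.0]
wrist_force: [-10.1, 1.5, 4.6]
opening: 0.005
grasp_force: 0.0
```

Request:
move_arm(series=[[[0, -0.2, 0, 0, 0], [0, -0.4, 0, 0, 0], [0, -0.6, 0, 0, 0], [0, -0.6, 0, 0, 0], [0, -0.6, 0, 0, 0], [0, -0.6, 0, 0, 0], [0, -0.6, 0, 0, 0], [0, -0.6, 0, 0, 0], [0, -0.6, 0, 0, 0], [0, -0.6, 0, 0, 0]]])

```text
time_s: 16.2
eef_pos: [0.4428, -0.0379, 0.0224]
eef_rot: [-0.003, 0.106, 0.994, 0.001]
wrist_force: [-9.0, 1.9, 2.7]
opening: 0.002
grasp_force: 0.0
```

Request:
move_arm(series=[[[0, 0, 0, 0, 0], [0, 0, 0, 0, 0], [0, 0, 0, 0, 0], [0, 0, 0, 0, 0], [0, 0, 0, 0, 0], [0, 0, 0, 0, 0], [0, 0, 0, 0, 0], [0, 0, 0, 0, 0], [0, 0, 0, 0, 0], [0, 0, 0, 0, 0]]])

```text
time_s: 17.03
eef_pos: [0.4428, -0.038, 0.0224]
eef_rot: [-0.003, 0.106, 0.994, 0.001]
wrist_force: [-9.0, 1.8, 3.3]
opening: 0.004
grasp_force: 0.0
```

```bash
python3 g.py
```

```text
t 17.0333 track pos [-0.0713  0.0021  0.0224] F track [-9.18 -0.09  3.27]
turn needed 0.0
```

Request:
move_arm(series=[[[0, -0.2, 0, 0, 0], [0, -0.4, 0, 0, 0], [0, -0.6, 0, 0, 0], [0, -0.8, 0, 0, 0], [0, -0.8, 0, 0, 0], [0, -0.8, 0, 0, 0], [0, -0.8, 0, 0, 0], [0, -0.8, 0, 0, 0], [0, -0.8, 0, 0, 0], [0, -0.8, 0, 0, 0]]])

```text
time_s: 17.87
eef_pos: [0.443, -0.0379, 0.0221]
eef_rot: [-0.003, 0.106, 0.994, 0.001]
wrist_force: [-11.3, 2.0, 3.7]
opening: -0.001
grasp_force: 0.0
```

Request:
move_arm(series=[[[0, 0, 0, 0, 0], [0, 0, 0, 0, 0], [0, 0, 0, 0, 0], [0, 0, 0, 0, 0], [0, 0, 0, 0, 0], [0, 0, 0, 0, 0], [0, 0, 0, 0, 0], [0, 0, 0, 0, 0], [0, 0, 0, 0, 0], [0, 0, 0, 0, 0]]])

```text
time_s: 18.7
eef_pos: [0.443, -0.0379, 0.0222]
eef_rot: [-0.003, 0.106, 0.994, 0.001]
wrist_force: [-11.0, 2.7, 4.0]
opening: -0.003
grasp_force: 0.0
```

Request:
move_arm(series=[[[0, 0.5, 0, 0, 0], [0, 1, 0, 0, 0], [0, 1.5, 0, 0, 0], [0, 2, 0, 0, 0], [0, 2.5, 0, 0, 0], [0, 3, 0, 0, 0], [0, 3.5, 0, 0, 0], [0, 4, 0, 0, 0], [0, 4.5, 0, 0, 0], [0, 5, 0, 0, 0]]])

```text
time_s: 19.53
eef_pos: [0.4421, -0.0383, 0.0237]
eef_rot: [0.001, 0.106, 0.994, -0.0]
wrist_force: [-0.8, 0.5, -1.1]
opening: 0.002
grasp_force: 0.0
```

Request:
move_arm(series=[[[0, 0.5, 0, 0, 0], [0, 1, 0, 0, 0], [0, 2, 0, 0, 0], [0, 3, 0, 0, 0], [0, 5, 0, 0, 0], [0, 10, 0, 0, 0], [0, 18, 0, 0, 0], [0, 26, 0, 0, 0], [0, 30, 0, 0, 0], [0, 30, 0, 0, 0]]])

```text
time_s: 20.37
eef_pos: [0.4103, -0.0311, 0.023]
eef_rot: [-0.001, 0.106, 0.994, 0.0]
wrist_force: [-0.7, -0.0, -0.6]
opening: -0.004
grasp_force: 0.0
```

```bash
python3 - <<'E'
from h import *
from g import T
from scipy.spatial.transform import Rotation as Ro
im,d=camera("scene"); cv2.imwrite("pics/s3.png",cv2.resize(im[150:330,220:420],None,fx=4,fy=3.3,interpolation=2)[:590]); P=cloud("scene",np.ones((480,640),bool),d); L=Ro.from_euler("z",-T[2]).apply(P-[T[0],T[1],0])
m=(L[:,2]>.055)&(L[:,2]<.07)&(L[:,0]<.1)&(abs(L[:,1])<.055)&(L[:,0]>-.08); print("crate",np.percentile(L[m],[1,99],axis=0).round(4).tolist())
m=(L[:,0]>.11)&(L[:,0]<.13)&(L[:,1]>-.06)&(L[:,1]<-.04)&(L[:,2]<.12)&(L[:,2]>.03); print(np.median(L[m,2]))
E
python3 g.py
```

```text
crate [[-0.0566, -0.0432, 0.0552], [0.0728, 0.048, 0.0687]]
0.049194278160506776
t 20.4167 track pos [-0.1035  0.0018  0.0233] F track [0.39 0.09 0.35]
turn needed -0.0004
```

View pics/s3.png

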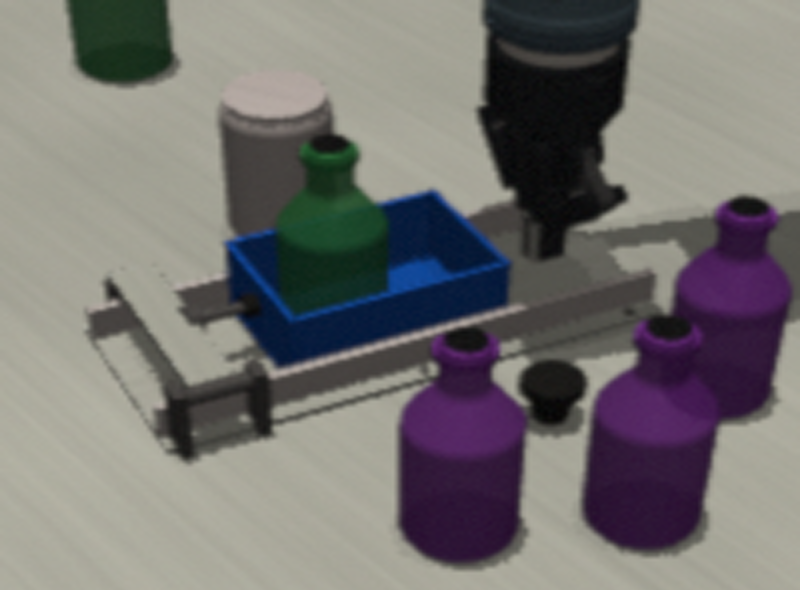

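The box stands against the bumper at (250,305), the flag is level, the bottle is upright and the other things are untouched. Handing in.

```bash
python3 -c "
from bench import order
print(order.hand_in())"
```

```text
the job is handed in; nothing more can be done
None
```

I handed in the job at about 20 s (limit 67 s): the flag is down and level, and the box was pressed home at about 11 N on the tool for a second, then left against the bumper with its bottle upright; I saw no bystander moved, and `order.hand_in()` gave no verdict.

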